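# Load the specimen caddy and hold it up level

## Robot

A 6-joint arm with a two-finger parallel gripper is mounted at the origin on the work surface. World frame = base frame: x ahead of the robot, y to its left, z up, the work surface at z = 0. Lengths are in m, angles in rad, forces in N, time in s.
With the tool pointing down it reaches from about 0.35 to 0.975 m from the base axis. Payload 4.9 kg.
Tool frame: the origin (TCP) lies at the very end of the fingers, on their centre line; the grasp point (between the pads) lies 19 mm behind it; x points along the fingers, y is the direction in which the jaws open and shut, and the axes are right-handed (so a half turn about x gives the same grasp; the last joint's range is limited). The gripper opens to 85 mm and grips with 20 to 120 N. Pads are 22 mm wide; open, the fingers measure 114 mm over their backs; the gripper's body (76 mm by 85 mm) begins 54 mm behind the grasp point. The pads swing forward as they close: fully open they stand 13 mm farther back than shut.
Start: joints at [1.038, 0.053, 1.613, -0, 1.476, -0.119], TCP at [0.251, 0.572, 0.231] pointing down, gripper open.
Joint ranges: [-3.01, 3.01], [-1.01, 2.22], [0.06, 2.58], [-1.02, 4.17], [0.09, 2.62], [-3.14, 3.14]. Speed limits (rad/s): [2.57, 2.57, 3.14, 3.14, 3.14, 3.14].

## Interface

Orientations are given as a rotation vector (axis times angle).
In Python, from station import ctrl gives the robot as it stands. The module is installed in compiled form; this text tells all that it offers.
- The arm moves only by the shell command python3 -m handwheel 'ROWS' [FORCE]. ROWS is JSON, one flat list of numbers, 7 for each row, row after row: the opening, from 0 (shut) to 1 (fully open), then the shift along the tool's x, y, z in m, then the turn, a rotation vector about the tool's x, y, z in degrees. A call has 1 to 12 rows; each row is the pose to reach, as a shift and turn from the pose commanded when the call began, along the tool's axes at that moment; what a row does not reach only later rows make up. A row lasts 1/12 s, in which the tool goes at most 41.7 mm and 7.16 degrees, less where a joint would pass 70% of its speed; a pose out of reach is approached as far as the arm can. A call with a gripper value outside its range is refused whole. The fingers move at their own pace and stop on an object; FORCE is the grip in N (left out, the last holds). Time passes only in rows, so rows that repeat a pose let the fingers close. It gives the time, the measured TCP pose, the force and the opening at its end, in the units of the state.
- ctrl.get_obs(): the state, without advancing time (a new reading comes with each control period).
- ctrl.get_image(name): name is "scene" or "top"; returns (picture, depth): 384x512x3 uint8, blue, green, red; 384x512 float32, m along the optical axis (not along the pixel's ray), 0 where there is no reading.
- ctrl.camera_params(name): a dict with "fov_y" (degrees; the focal length in pixels is half the picture's height over the tangent of half this angle, whatever the lens; pixels are square), "cx", "cy" (the principal point, pixels), "dist_coeffs" ([k1, k2, p1, p2, k3] as OpenCV has them; the pictures are not rectified), "R" (3x3) and "t" (3): a world point X has camera coordinates R X + t. Camera axes: x right, y down, z forward; pixel columns grow to the right and rows downward; lengths in m; the calibration is good to about 2 mm. A picture is of the moment at which its call begins. camera_params takes no time and is no camera call.
- ctrl.finish_job(): hands the job in, once; it reports no verdict.
The state is a dict: "t": time; "q": joint angles; "dq": joint speeds; "effort": joint torques, N m; "tool_pos": TCP position; "tool_rot": TCP orientation; "contact_force": force on the tool from outside, world axes, zero at the start; "wrist_torque": the same for the moment, N m; "opening": finger opening in m.
Only numpy, scipy, OpenCV 4.12 (cv2) and the standard library are available. Lean on these libraries where they do the work, as an engineer would, in place of code of your own. Each camera call takes 0.05 s, during which the arm holds its last target.

## Task

Pick up the jar with the yellow cap and lower it gently, upright, into the empty pocket of the green caddy, the one with the orange pad at the bottom, and let go of it. Then take the caddy by the middle of its black handle, lift it straight up until its underside is at least 10 cm above the wooden stand, and keep it there level and still, both jars in their pockets, for two seconds; finish while still holding it up. Leave the other jars, the bottle, the tweezers, the hand lens and the dish where they are.

Things in the scene. Friction and masses are not known exactly. Their poses are not given: they have to be found in the camera images.
- jar_yellow_center (a point): specimen jar, clear plastic cylinder with a yellow cap, 42 mm across (cap 43 mm), 90 mm high (cap is the top 20 mm), about 120 g, standing upright on the table; the jar to load (it may stand in any of three places, the other two taken by the white- and blue-capped jars); the point is its centre, 45 mm above its underside; z is up along the jar
- jar_loaded_center (a point): specimen jar, clear plastic cylinder with a red cap, 42 mm across (cap 43 mm), 90 mm high (cap is the top 20 mm), about 120 g, standing upright already in one pocket of the caddy, on the bare caddy floor; leave it there; the point is its centre, 45 mm above its underside; z is up along the jar
- jar_white_center (a point): specimen jar, clear plastic cylinder with a white cap, 42 mm across (cap 43 mm), 90 mm high (cap is the top 20 mm), about 120 g, standing upright on the table; bystander; the point is its centre, 45 mm above its underside; z is up along the jar
- jar_blue_center (a point): specimen jar, clear plastic cylinder with a blue cap, 42 mm across (cap 43 mm), 90 mm high (cap is the top 20 mm), about 120 g, standing upright on the table; bystander; the point is its centre, 45 mm above its underside; z is up along the jar
- pad_center (a point): loose orange disc pad, 44 mm across, 4 mm thick, lying flat on the floor of the caddy's empty pocket, where the yellow-capped jar must stand; the point is the pad's centre, 2 mm above its underside
- caddy_base (a point): centre of the underside of the green carrying caddy (about 400 g, loose, resting on the stand). Caddy 240 mm along its x, 110 mm along its y; floor 4 mm thick; low rim 22 mm high. Two square pockets centred at x = +80 mm and x = -80 mm (y = 0), 52 mm inside, 4 mm walls whose tops are 38 mm above the underside. One pocket, either one, holds the red-capped jar, the other the orange pad. z is up
- caddy_handle (a point): centre of the caddy's black handle bar, 145 mm above the caddy's underside, over its middle. The bar is 14 mm wide (along the caddy's x), 18 mm high and 90 mm long along the caddy's y between two green uprights 16 mm wide, which reach 9 mm above this point; same axes as the caddy. Jar tops in the caddy reach 98 mm above the underside, clear below the bar; grip the bar from above with the fingers closing along the caddy's x
- caddy: the caddy itself; origin and axes as point caddy_base
- jar_yellow: the yellow-capped jar; origin at the centre of its underside
- jar_loaded: the red-capped jar; origin at the centre of its underside
- stand: fixed wooden stand with a cork top under the caddy, 270 x 150 mm, 25 mm high; origin at the centre of its underside, x along its length
- microscope: fixed white stereo microscope on the right of the table, base 240 x 170 x 50 mm, 350 mm high at its post, about 390 mm at its eyepieces; origin under the centre of its base
- bottle: clear water bottle, 66 mm across, 240 mm high, bystander; origin under its centre
- tweezers: dark tweezers 122 mm long, 8 mm high, bystander; origin under its middle
- lens: hand lens, 56 mm across, 10 mm high, with a wooden handle 75 mm long, bystander; origin under the lens
- dish: clear flat dish, 84 mm across, 14 mm high, on the microscope's base, bystander; origin under its centre

How it is judged:
On the way, in this order (a step that is already met when the one before it is completed fails the run):
1. the yellow-capped jar stands upright on the orange pad in its pocket, released, the caddy still on its stand (horizontal distance between jar_yellow_center and pad_center below 0.02 m and z of jar_yellow_center in the frame of caddy_base between 0.048 and 0.062 m and angle between the z axis of jar_yellow_center and the z axis of caddy_base, either way round below 0.14 rad and contact force between the fingers and jar_yellow below 0.1 N and linear speed of jar_yellow below 0.03 m/s and height (world z) of caddy_base below 0.032 m), for 0.2 s.
2. the caddy with both jars is held up by its handle, level and still, for about two seconds (1.5 s are demanded) (horizontal distance between jar_yellow_center and pad_center below 0.02 m and z of jar_yellow_center in the frame of caddy_base between 0.048 and 0.062 m and angle between the z axis of jar_yellow_center and the z axis of caddy_base, either way round below 0.14 rad and z of jar_loaded_center in the frame of caddy_base between 0.04 and 0.06 m and distance between jar_loaded_center and caddy_handle below 0.14 m and height (world z) of caddy_base above 0.115 m and angle between caddy_base's own z axis and vertical below 0.12 rad and linear speed of caddy below 0.04 m/s and angular speed of caddy below 0.25 rad/s and contact force between the fingers and caddy above 2 N and distance between the grasp point and caddy_handle below 0.035 m and contact force between caddy and microscope below 0.2 N and horizontal distance between caddy_base and stand below 0.08 m and contact force between caddy and stand below 0.2 N and contact force between the fingers and jar_yellow below 0.2 N and contact force between the fingers and jar_loaded below 0.2 N), for 1.5 s.
At the end, for the whole second after the job is handed in: Caddy held by its handle (within 35 mm of centre), underside 90 mm or more above the stand and within 80 mm of over its centre, tilt under 0.12 rad, slower than 0.04 m/s and 0.25 rad/s, touching no support; yellow jar on the pad (within 20 mm, 0.14 rad), red jar in its pocket, no finger on a jar (all of step 2); the arm keeps its last pose, push and grip.
It fails at once if the white- or blue-capped jar was moved more than 25 mm (distance of any of jar_white_center, jar_blue_center from where it was at the start of the episode above 0.025 m).
It fails at once if the bottle, tweezers, lens or dish was moved more than 25 mm (distance of any of bottle, tweezers, dish, lens from where it was at the start of the episode above 0.025 m).
It fails at once if the yellow-capped jar was dropped (let go and falling faster than 0.5 m/s) (contact force between the fingers and jar_yellow below 0.05 N and linear speed of jar_yellow above 0.5 m/s).
It fails at once if the caddy was tipped more than 0.35 rad (angle between caddy_base's own z axis and vertical above 0.35 rad).
It also fails if it takes over 58 s, if anything falls off the work surface, if the arm or the gripper's body presses on something with over 40 N, if the wrist force passes 120 N, or if a joint passes its speed limit or range.

## Working session

There is one attempt and no reset: what is moved stays moved. The work goes in short steps, Python scripts to look and compute and a shell command to move; the robot and the scene stay as the last step left them, time stands still between calls to the robot, and variables do not carry over. Pictures are saved under pics/ and viewed, and the job is handed in when it is done.

```bash
mkdir -p pics
python3 - <<'E'
from station import ctrl
import cv2,numpy as np
o=ctrl.get_obs();print({k:np.round(v,3).tolist() for k,v in o.items()})
for n in("scene","top"):
    im,d=ctrl.get_image(n);cv2.imwrite(f"pics/{n}0.png",im);np.savez(f"pics/{n}0.npz",im=im,d=d)
    p=ctrl.camera_params(n);print(n,{k:np.round(v,4).tolist() for k,v in p.items()})
E
```

```text
{'t': 0.0, 'q': [1.038, 0.053, 1.614, -0.0, 1.476, -0.119], 'dq': [-0.001, 0.0, 0.002, -0.002, 0.003, 0.001], 'effort': [0.001, -39.369, -37.017, -0.0, 0.007, 0.0], 'tool_pos': [0.251, 0.572, 0.23], 'tool_rot': [0.323, 1.547, -0.326], 'contact_force': [0.762, 0.106, -0.414], 'wrist_torque': [-0.015, -0.026, -0.053], 'opening': 0.085}
scene {'fov_y': 55.6046, 'cx': 259.8535, 'cy': 191.621, 'dist_coeffs': [-0.0921, 0.0, 0.0, 0.0, 0.0], 'R': [[0.05, 0.9988, 0.0003], [0.8614, -0.0429, -0.5062], [-0.5055, 0.0255, -0.8624]], 't': [0.0554, -0.4491, 1.7814]}
top {'fov_y': 54.4205, 'cx': 263.0996, 'cy': 193.392, 'dist_coeffs': [-0.0612, 0.0, 0.0, 0.0, 0.0], 'R': [[-0.0133, -0.9999, -0.005], [-0.986, 0.0139, -0.166], [0.1661, 0.0027, -0.9861]], 't': [-0.0631, 0.593, 1.2281]}
```

View pics/scene0.png

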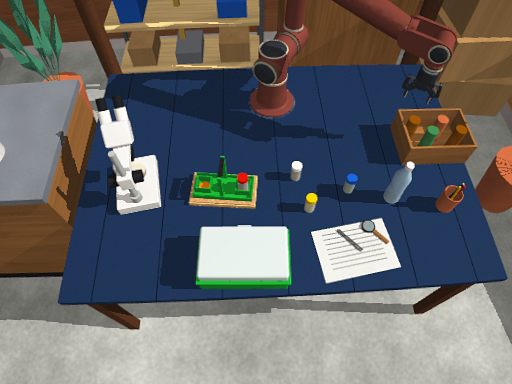

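View pics/top0.png

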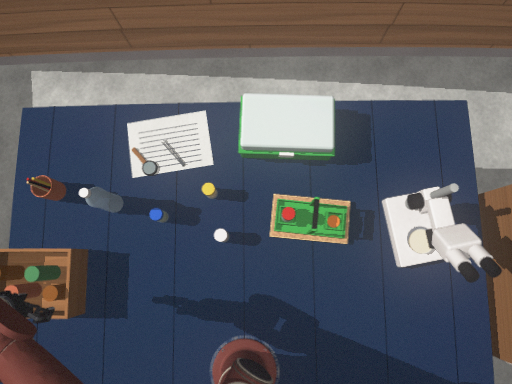

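The scene view shows the yellow cap near (311,198), the caddy near (223,190), red at (242,178) and the orange pad at (204,185). In the top view the yellow cap is near (208,188), red at (289,214), pad at (334,222), and the black handle bar at (316,213). Next I'll measure these.

```bash
cat > h.py <<'E'
from station import ctrl
import cv2,numpy as np
from scipy.spatial.transform import Rotation as Ro
def P(n):
    p=ctrl.camera_params(n);f=192/np.tan(np.radians(p['fov_y']/2))
    return np.array([[f,0,p['cx']],[0,f,p['cy']],[0,0,1]]),np.array(p['dist_coeffs'],float),np.array(p['R']),np.array(p['t'])
def ray(n,uv):
    K,D,R,t=P(n);x=cv2.undistortPoints(np.array([[uv]],float),K,D)[0,0]
    return -R.T@t, R.T@np.array([x[0],x[1],1])
def onplane(n,uv,z):
    c,d=ray(n,uv);return c+d*(z-c[2])/d[2]
def bydepth(n,uv,dep):
    c,d=ray(n,uv);return c+d*dep
def proj(n,X):
    K,D,R,t=P(n);return cv2.projectPoints(np.array(X,float).reshape(-1,1,3),cv2.Rodrigues(R)[0],t,K,D)[0][:,0]
def tri(a,b):
    c1,d1=ray("scene",a);c2,d2=ray("top",b)
    s=np.linalg.lstsq(np.c_[d1,-d2],c2-c1,rcond=None)[0];p,q=c1+s[0]*d1,c2+s[1]*d2
    return (p+q)/2,np.linalg.norm(p-q)
def cloud(n,m,d):
    v,u=np.nonzero(m&(d>0));K,D,R,t=P(n)
    x=cv2.undistortPoints(np.c_[u,v].astype(float)[:,None],K,D)[:,0]
    return (np.c_[x,np.ones(len(x))]*d[v,u][:,None]-t)@R
E
python3 - <<'E'
from h import *
rng={'yellow':((22,150,120),(35,255,255)),'red':((0,200,120),(4,255,255)),'orange':((6,180,100),(14,255,255)),'blue':((105,180,90),(118,255,255)),'green':((50,150,60),(75,255,255))}
roi={'scene':{'yellow':(295,185,325,220),'red':(228,165,255,195),'orange':(192,175,216,196),'blue':(340,168,362,196),'green':(185,145,262,205)},
'top':{'yellow':(195,175,225,205),'red':(278,200,302,226),'orange':(322,208,348,234),'blue':(145,202,172,226),'green':(265,190,355,245)}}
for n in('scene','top'):
    z=np.load(f'pics/{n}0.npz');im,d=z['im'],z['d'];hsv=cv2.cvtColor(im,cv2.COLOR_BGR2HSV)
    for k,(a,b) in rng.items():
        m=cv2.inRange(hsv,a,b)>0;r=np.zeros_like(m);x0,y0,x1,y1=roi[n][k];r[y0:y1,x0:x1]=1;m&=r
        if m.sum()<3: print(n,k,'none',m.sum());continue
        c=cloud(n,m,d);zt=np.percentile(c[:,2],95);top=c[c[:,2]>zt-.006]
        print(n,k,m.sum(),'px',np.round(np.argwhere(m).mean(0)[::-1],1),'ztop',zt.round(4),'mid-top',((top.min(0)+top.max(0))/2).round(4),'med',np.median(top,0).round(4),'ext',np.ptp(top,0).round(3))
    if n=='top':big=cv2.resize(im[180:255,190:360],None,fx=4.6,fy=4.6,interpolation=cv2.INTER_CUBIC)
    else:big=cv2.resize(im[140:220,180:335],None,fx=5,fy=5,interpolation=cv2.INTER_CUBIC)
    cv2.imwrite(f'pics/{n}0z.png',big)
E
```

```text
scene yellow 106 px [311.2 198.3] ztop 0.0931 mid-top [0.6059 0.1114 0.0906] med [0.6069 0.112  0.0903] ext [0.041 0.039 0.007]
scene red 86 px [242.2 177.9] ztop 0.1221 mid-top [ 0.518  -0.1508  0.1209] med [ 0.5188 -0.1512  0.1195] ext [0.038 0.031 0.009]
scene orange 24 px [205.  184.7] ztop 0.0361 mid-top [ 0.4919 -0.3083  0.0339] med [ 0.4936 -0.304   0.0332] ext [0.017 0.029 0.008]
scene blue 105 px [351.6 178.2] ztop 0.0939 mid-top [0.5231 0.2869 0.0918] med [0.5247 0.2863 0.0897] ext [0.039 0.041 0.008]
scene green 1283 px [221.7 186.4] ztop 0.1162 mid-top [ 0.5101 -0.2318  0.148 ] med [ 0.5556 -0.2343  0.1533] ext [0.104 0.029 0.072]
top yellow 112 px [208.1 188.5] ztop 0.0929 mid-top [0.6045 0.1102 0.0906] med [0.6032 0.1116 0.0895] ext [0.038 0.037 0.007]
top red none 0
top orange none 0
top blue 6 px [153.7 214.8] ztop 0.0929 mid-top [0.5226 0.2907 0.0907] med [0.5146 0.2935 0.0911] ext [0.023 0.017 0.004]
top green none 0
```

View pics/top0z.png

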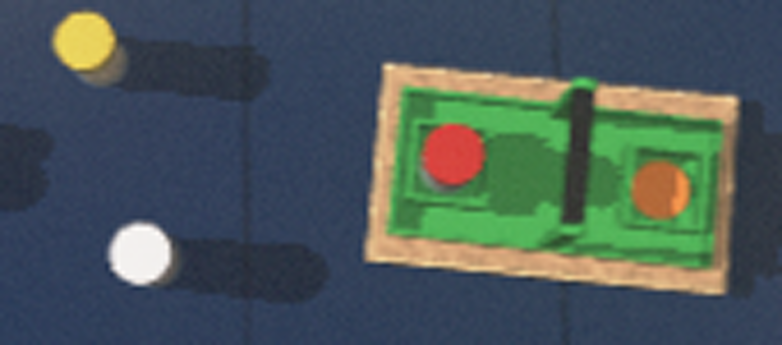

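View pics/scene0z.png

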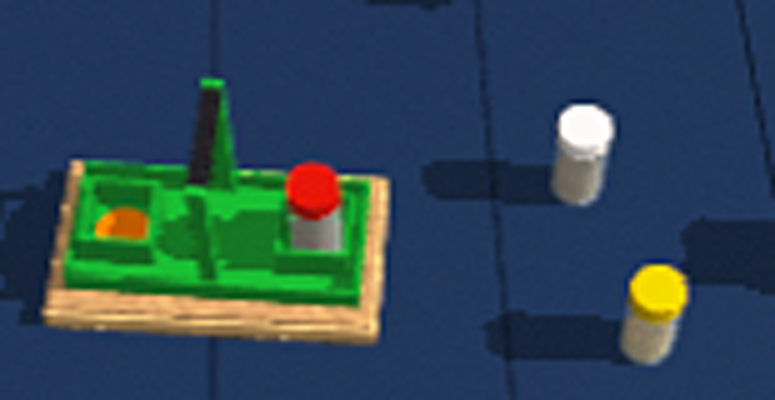

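The crops are clear: red jar in the left pocket (top view), orange pad in the right pocket, handle between them. Next I'll get the top-view values with ranges that suit its duller light.

```bash
cat > meas.py <<'E'
from h import *
def comp(m,roi):
    r=np.zeros(m.shape,np.uint8);x0,y0,x1,y1=roi;r[y0:y1,x0:x1]=m[y0:y1,x0:x1]
    n,l,s,c=cv2.connectedComponentsWithStats(r);i=1+np.argmax(s[1:,4]);return l==i
E
python3 - <<'E'
from meas import *
z=np.load('pics/top0.npz');im,d=z['im'],z['d'];h=cv2.cvtColor(im,cv2.COLOR_BGR2HSV)
for u,v in((288,213),(334,221),(316,213),(300,232),(208,188),(156,214),(221,235)):print((u,v),h[v,u])
R=lambda a,b:cv2.inRange(h,a,b)
def ctr(m):return np.argwhere(m).mean(0)[::-1]
def circ(m):
    c=cv2.findContours(m.astype(np.uint8),0,1)[0][0];return cv2.minEnclosingCircle(c)
for k,m,zz in(('yellow',comp(R((20,90,120),(35,255,255)),(195,175,225,205)),.09),
 ('red',comp(R((0,150,100),(4,255,255))|R((174,130,100),(180,255,255)),(278,200,302,226)),.119),
 ('orange',comp(R((5,120,90),(18,255,255)),(322,208,346,232)),.033),
 ('white',comp(R((0,0,180),(180,40,255)),(210,225,235,245)),.09),
 ('black',comp(R((0,0,0),(180,255,50)),(308,192,324,236)),.179)):
    c=ctr(m);cl=cloud('top',m,d);print(k,m.sum(),c.round(1),circ(m),onplane('top',c,zz).round(4),'depth med',np.median(cl,0).round(4))
g=comp(R((45,80,40),(80,255,255)),(265,190,355,245))
cl=cloud('top',g,d);rect=cl[(cl[:,2]>.025)&(cl[:,2]<.055)][:,:2].astype(np.float32)
print('caddy rect',cv2.minAreaRect(rect))
# stand: brown
s=cv2.inRange(h,(5,40,100),(20,150,255))|g.astype(np.uint8)*255
s=comp(s,(262,185,360,250));cl=cloud('top',s,d);print(s.sum(),cv2.minAreaRect(cl[cl[:,2]>.015][:,:2].astype(np.float32)),)
# tall points
v,u=np.mgrid[190:245,265:355];m=np.zeros(d.shape,bool);m[190:245,265:355]=1
cl=cloud('top',m,d);t=cl[cl[:,2]>.15];print(len(t),t.mean(0),np.percentile(t[:,2],[5,50,95]),cv2.minAreaRect(t[:,:2].astype(np.float32)))
z2=np.load('pics/scene0.npz')
m=np.zeros(d.shape,bool);m[145:205,185:262]=1
cl=cloud('scene',m,z2['d']);t=cl[cl[:,2]>.15];print('scene',len(t),t.mean(0),np.percentile(t[:,2],[5,50,95]),cv2.minAreaRect(t[:,:2].astype(np.float32)))
E
```

```text
(288, 213) [  1 177 217]
(334, 221) [ 11 172 178]
(316, 213) [36 22 58]
(300, 232) [ 62 136 171]
(208, 188) [ 26 153 234]
(156, 214) [111 177 210]
(221, 235) [ 15   4 242]
yellow 132 [208.  188.5] ((208.0, 188.5), 6.500100135803223) [0.6043 0.1116 0.09  ] depth med [0.6058 0.1116 0.0891]
red 125 [288.3 213. ] ((288.3125, 213.125), 6.31383752822876) [ 0.5154 -0.1512  0.119 ] depth med [ 0.5158 -0.1507  0.1178]
orange 117 [333.3 220.8] ((333.2684326171875, 220.95263671875), 6.086359977722168) [ 0.496  -0.3104  0.033 ] depth med [ 0.4956 -0.3102  0.032 ]
white 132 [220.1 234.7] ((220.18316650390625, 234.69801330566406), 6.412184715270996) [0.4508 0.0705 0.09  ] depth med [0.45   0.0708 0.0891]
black 1 [316. 212.] ((316.0, 212.0), 9.999999747378752e-05) [ 0.5105 -0.2319  0.179 ] depth med [ 0.51   -0.2313  0.1831]
caddy rect ((0.5055892467498779, -0.23263949155807495), (0.24197062849998474, 0.11039113253355026), 82.9692153930664)
2833 ((0.5071328282356262, -0.23290406167507172), (0.2682819664478302, 0.15035618841648102), 83.54634094238281)
189 [ 0.50459083 -0.23085545  0.17642315] [0.16534608 0.17772612 0.18175409] ((0.5052545070648193, -0.23134814202785492), (0.015365066938102245, 0.10539063811302185), 82.99195861816406)
scene 121 [ 0.51314035 -0.23152506  0.17498016] [0.15880353 0.17734697 0.18186936] ((0.5091466307640076, -0.23218020796775818), (0.016049718484282494, 0.10524017363786697), 82.37864685058594)
```

Measurements agree. The red-to-pad distance is 160 mm, as it should be. The axis is 83° and the caddy is centred near (0.506,-0.232). The yellow jar is at (0.605,0.1115). Next: plan helper and bottle check.

```bash
cat >> h.py <<'E'
def plan(pos,yaw):
    """shift (tool axes) and turn (deg) from current measured pose to: tool x down, tool y at world yaw deg (mod 180)"""
    o=ctrl.get_obs();R0=Ro.from_rotvec(o['tool_rot']).as_matrix();best=None
    for k in(0,180):
        a=np.radians(yaw+k);x=np.array([0,0,-1.]);y=np.array([np.cos(a),np.sin(a),0]);R=np.c_[x,y,np.cross(x,y)]
        rv=np.degrees(Ro.from_matrix(R0.T@R).as_rotvec())
        if best is None or np.linalg.norm(rv)<np.linalg.norm(best):best=rv
        print('opt',k,rv.round(2))
    sh=R0.T@(np.array(pos)-o['tool_pos'])
    print('t',o['t'],'pos',np.round(o['tool_pos'],4),'q6',round(o['q'][5],2),'SHIFT',sh.round(4),'TURN',best.round(2),'tool y yaw',np.degrees(np.arctan2(R0[1,1],R0[0,1])).round(2),'toolx',R0[:,0].round(4),'open',o['opening'],'F',np.round(o['contact_force'],2))
E
python3 - <<'E'
from meas import *
print('bottle', onplane('scene',(391,200),0.01), onplane('top',(84,193),.24))
plan((.605,.1115,.24),83)
plan((.605,.1115,.24),173)
E
```

```text
bottle [0.59029263 0.45754202 0.01      ] [0.5685896 0.4572495 0.24     ]
opt 0 [-16.71  -0.03   0.1 ]
opt 180 [1.6329e+02 1.5000e-01 4.0000e-02]
t 0.1 pos [0.251  0.5718 0.2302] q6 -0.12 SHIFT [-0.0094 -0.2791  0.5092] TURN [-16.71  -0.03   0.1 ] tool y yaw 66.29 toolx [-0.001  -0.0016 -1.    ] open 0.08522663572431477 F [ 0.41  0.06 -0.89]
opt 0 [-1.0671e+02 -1.1000e-01  6.0000e-02]
opt 180 [7.329e+01 6.000e-02 1.000e-01]
t 0.1 pos [0.251  0.5718 0.2302] q6 -0.12 SHIFT [-0.0094 -0.2791  0.5092] TURN [7.329e+01 6.000e-02 1.000e-01] tool y yaw 66.29 toolx [-0.001  -0.0016 -1.    ] open 0.08522663572431477 F [ 0.41  0.06 -0.89]
```

```bash
python3 -m handwheel '[1,-0.04,0,0,0,0,0, 1,-0.07,0,0,0,0,0, 1,-0.07,-0.02,0.036,-5,0,0, 1,-0.07,-0.04,0.073,-10,0,0, 1,-0.07,-0.06,0.109,-16.7,0,0, 1,-0.07,-0.08,0.146,-16.7,0,0, 1,-0.07,-0.10,0.182,-16.7,0,0, 1,-0.07,-0.12,0.219,-16.7,0,0, 1,-0.07,-0.14,0.255,-16.7,0,0, 1,-0.07,-0.16,0.292,-16.7,0,0, 1,-0.07,-0.18,0.328,-16.7,0,0, 1,-0.07,-0.18,0.328,-16.7,0,0]' 40
python3 - <<'E'
from h import *
plan((.605,.1115,.15),83)
E
```

```text
t: 1.1
tool_pos: [0.4824, 0.2702, 0.3005]
tool_rot: [0.1, 1.568, -0.104]
contact_force: [-0.6, 0.5, 0.7]
opening: 0.0853
opt 0 [-0.45  0.05  0.17]
opt 180 [ 1.7955e+02  2.6000e-01 -8.0000e-02]
t 1.1 pos [0.4824 0.2702 0.3005] q6 -1.06 SHIFT [ 0.151  -0.1411  0.142 ] TURN [-0.45  0.05  0.17] tool y yaw 82.55 toolx [ 5.e-04 -3.e-03 -1.e+00] open 0.08534941462456327 F [-0.6   0.55  0.68]
```

```bash
python3 -m handwheel '[1,0.015,-0.014,0.014,0,0,0, 1,0.03,-0.028,0.028,0,0,0, 1,0.045,-0.042,0.042,0,0,0, 1,0.06,-0.056,0.056,0,0,0, 1,0.075,-0.07,0.07,0,0,0, 1,0.09,-0.084,0.084,0,0,0, 1,0.105,-0.098,0.098,0,0,0, 1,0.12,-0.112,0.112,0,0,0, 1,0.135,-0.126,0.126,0,0,0, 1,0.151,-0.141,0.142,0,0,0, 1,0.151,-0.141,0.142,0,0,0, 1,0.151,-0.141,0.142,0,0,0]' 40
python3 - <<'E'
from h import *
plan((.605,.1115,.059),83)
E
```

```text
t: 2.1
tool_pos: [0.602, 0.1179, 0.1483]
tool_rot: [0.097, 1.572, -0.097]
contact_force: [0.0, -0.3, 0.2]
opening: 0.0853
opt 0 [-0.09 -0.22  0.02]
opt 180 [1.7991e+02 3.0000e-02 3.5000e-01]
t 2.1 pos [0.602  0.1179 0.1483] q6 -1.38 SHIFT [ 0.0893 -0.006   0.0041] TURN [-0.09 -0.22  0.02] tool y yaw 82.91 toolx [-3.9e-03  1.0e-04 -1.0e+00] open 0.08534548234627559 F [ 0.01 -0.25  0.22]
```

```bash
python3 -m handwheel '[1,0,-0.006,0.004,0,0,0, 1,0,-0.006,0.004,0,0,0, 1,0,-0.006,0.004,0,0,0, 1,0,-0.006,0.004,0,0,0]' 40
python3 - <<'E'
from h import *
plan((.605,.1115,.059),83)
for n,(x,y) in (('scene',(250,110)),('top',(150,140))):
    im,d=ctrl.get_image(n);cv2.imwrite(f'pics/a_{n}.png',cv2.resize(im[y:y+110,x:x+130],None,fx=5,fy=5))
E
```

```text
t: 2.43
tool_pos: [0.6064, 0.1124, 0.1514]
tool_rot: [0.096, 1.567, -0.095]
contact_force: [-0.3, 0.5, 0.5]
opening: 0.0855
opt 0 [ 0.03  0.09 -0.03]
opt 180 [-1.7997e+02  4.0000e-02  1.4000e-01]
t 2.4333 pos [0.6064 0.1124 0.1514] q6 -1.39 SHIFT [ 0.0924 -0.0011 -0.0014] TURN [ 0.03  0.09 -0.03] tool y yaw 83.03 toolx [ 1.6e-03  3.0e-04 -1.0e+00] open 0.08550419109118998 F [-0.25  0.47  0.53]
```

View pics/a_scene.png

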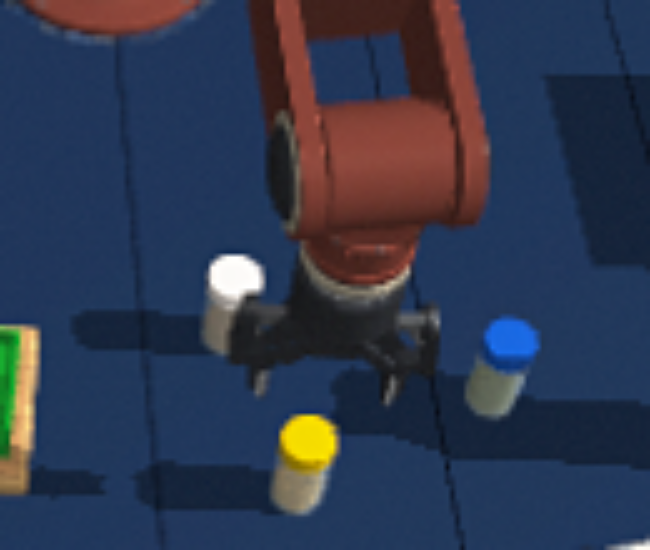

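The fingertips are at about (302,186) and (328,187) in the scene view, straddling the point above the yellow cap (311,198); the jars are undisturbed. Descending.

```bash
python3 -m handwheel '[1,0.01,-0.001,-0.001,0,0,0, 1,0.02,-0.001,-0.001,0,0,0, 1,0.03,-0.001,-0.001,0,0,0, 1,0.04,-0.001,-0.001,0,0,0, 1,0.05,-0.001,-0.001,0,0,0, 1,0.06,-0.001,-0.001,0,0,0, 1,0.07,-0.001,-0.001,0,0,0, 1,0.08,-0.001,-0.001,0,0,0, 1,0.088,-0.001,-0.001,0,0,0, 1,0.092,-0.001,-0.001,0,0,0, 1,0.092,-0.001,-0.001,0,0,0, 1,0.092,-0.001,-0.001,0,0,0]' 30
python3 - <<'E'
from h import *
plan((.605,.1115,.059),83)
for n,(x,y) in (('scene',(250,130)),):
    im,d=ctrl.get_image(n);cv2.imwrite(f'pics/b_{n}.png',cv2.resize(im[y:y+100,x:x+130],None,fx=5,fy=5))
E
```

```text
t: 3.53
tool_pos: [0.6052, 0.111, 0.0582]
tool_rot: [0.096, 1.569, -0.096]
contact_force: [-0.6, 0.1, 0.4]
opening: 0.0855
opt 0 [-0.01 -0.   -0.  ]
opt 180 [179.99  -0.     0.  ]
t 3.5333 pos [0.6052 0.111  0.0582] q6 -1.39 SHIFT [-0.0008  0.0005 -0.0002] TURN [-0.01 -0.   -0.  ] tool y yaw 82.99 toolx [-0.  0. -1.] open 0.08554960604111203 F [-0.56  0.1   0.36]
```

View pics/b_scene.png

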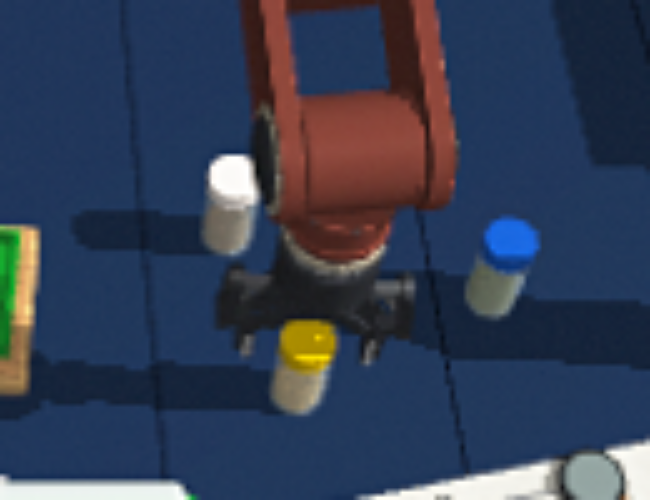

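The cap at (311,199) sits midway between the fingertips at (299,199) and (323,199). Gripping.

```bash
python3 -m handwheel '[0.3,0,0,0,0,0,0, 0.3,0,0,0,0,0,0, 0.3,0,0,0,0,0,0, 0.3,0,0,0,0,0,0, 0.3,0,0,0,0,0,0, 0.3,0,0,0,0,0,0, 0.3,0,0,0,0,0,0, 0.3,0,0,0,0,0,0]' 40
```

```text
t: 4.25
tool_pos: [0.6056, 0.1111, 0.059]
tool_rot: [0.096, 1.568, -0.096]
contact_force: [-0.3, 0.8, 3.7]
opening: 0.0418
```

```bash
python3 -m handwheel '[0.3,-0.01,0,0,0,0,0, 0.3,-0.02,0,0,0,0,0, 0.3,-0.04,0,0,0,0,0, 0.3,-0.065,0,0,0,0,0, 0.3,-0.09,0,0,0,0,0, 0.3,-0.115,0,0,0,0,0, 0.3,-0.14,0,0,0,0,0, 0.3,-0.165,0,0,0,0,0, 0.3,-0.19,0,0,0,0,0, 0.3,-0.21,0,0,0,0,0, 0.3,-0.22,0,0,0,0,0, 0.3,-0.22,0,0,0,0,0]' 40
python3 - <<'E'
from h import *
plan((.496,-.311,.28),83)
for n,(x,y) in (('scene',(250,100)),):
    im,d=ctrl.get_image(n);cv2.imwrite(f'pics/c_{n}.png',cv2.resize(im[y:y+120,x:x+130],None,fx=5,fy=5))
E
```

```text
t: 5.25
tool_pos: [0.6063, 0.111, 0.2822]
tool_rot: [0.097, 1.563, -0.095]
contact_force: [0.5, -0.6, -0.5]
opening: 0.0419
opt 0 [-0.01  0.33 -0.06]
opt 180 [ 1.7999e+02 -9.0000e-02 -5.2000e-01]
t 5.25 pos [0.6063 0.111  0.2822] q6 -1.39 SHIFT [ 0.0014 -0.4323 -0.058 ] TURN [-0.01  0.33 -0.06] tool y yaw 82.99 toolx [ 5.9e-03  3.0e-04 -1.0e+00] open 0.04185016106819987 F [ 0.51 -0.62 -0.55]
```

View pics/c_scene.png

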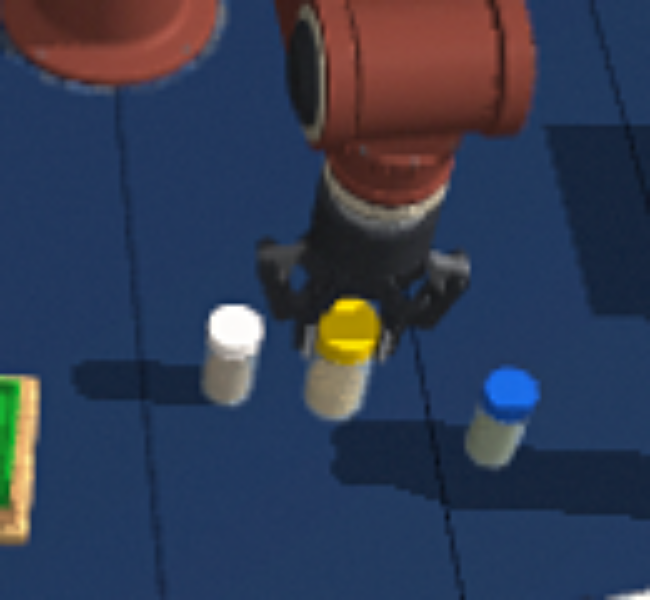

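The jar is held upright, with its cap at (319,166). Carrying it over to the pad, well above the handle.

```bash
python3 -m handwheel '[0.3,-0.01,-0.02,-0.003,0,0,0, 0.3,-0.02,-0.06,-0.008,0,0,0, 0.3,-0.02,-0.1,-0.013,0,0,0, 0.3,-0.02,-0.14,-0.019,0,0,0, 0.3,-0.02,-0.18,-0.024,0,0,0, 0.3,-0.02,-0.22,-0.03,0,0,0, 0.3,-0.02,-0.26,-0.035,0,0,0, 0.3,-0.02,-0.3,-0.04,0,0,0, 0.3,-0.02,-0.34,-0.046,0,0,0, 0.3,-0.02,-0.37,-0.05,0,0,0, 0.3,-0.02,-0.4,-0.054,0,0,0, 0.3,-0.02,-0.432,-0.058,0,0,0]' 40
python3 -m handwheel '[0.3,0,0,0,0,0,0, 0.3,0,0,0,0,0,0, 0.3,0,0,0,0,0,0, 0.3,0,0,0,0,0,0, 0.3,0,0,0,0,0,0, 0.3,0,0,0,0,0,0]' 40
python3 - <<'E'
from h import *
plan((.496,-.311,.18),83)
for n,(x,y) in (('scene',(150,100)),('top',(260,170))):
    im,d=ctrl.get_image(n);cv2.imwrite(f'pics/d_{n}.png',cv2.resize(im[y:y+110,x:x+130],None,fx=5,fy=5))
E
```

```text
t: 6.3
tool_pos: [0.4933, -0.3115, 0.2954]
tool_rot: [0.099, 1.572, -0.094]
contact_force: [1.7, 0.1, -0.7]
opening: 0.0421
t: 6.8
tool_pos: [0.4951, -0.3097, 0.2981]
tool_rot: [0.095, 1.569, -0.095]
contact_force: [0.0, 0.2, -1.3]
opening: 0.0421
opt 0 [ 0.08 -0.01 -0.01]
opt 180 [-1.7992e+02  2.0000e-02 -2.0000e-02]
t 6.8 pos [ 0.4951 -0.3097  0.2981] q6 -2.14 SHIFT [ 0.1181 -0.0012  0.001 ] TURN [ 0.08 -0.01 -0.01] tool y yaw 83.08 toolx [-2.e-04  2.e-04 -1.e+00] open 0.0421225767202794 F [ 0.01  0.16 -1.3 ]
```

View pics/d_scene.png

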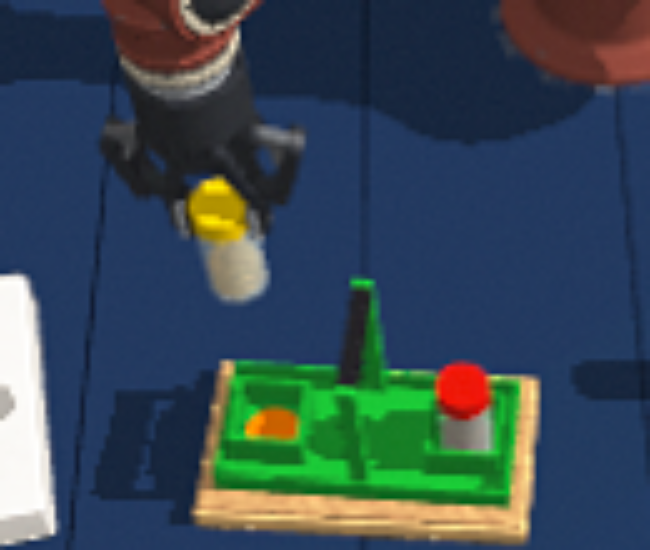

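View pics/d_top.png

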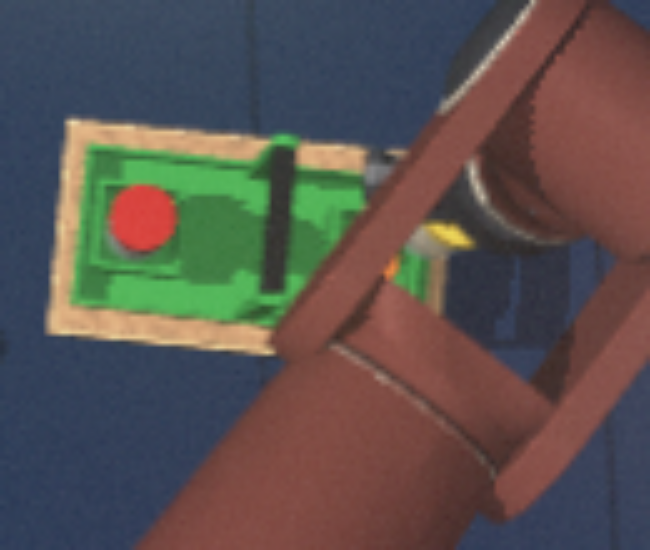

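The jar (cap at (193,142) in the scene view) hangs above the orange pad at (204,185), but it looks slanted. I'll compare that with the projected vertical.

Run:
```python
from h import *
gp=np.array([.495,-.310,.298])
def show(p):
    q=proj('scene',p);return ((q-[150,100])*5).round(0).tolist()
for off in(0,):
    top=gp+[0,0,.031];bot=gp-[0,0,.059]
    print('expected crop top,bottom',show([top,bot,gp+[0,0,.019]]))
im,d=ctrl.get_image('scene');np.savez('pics/d.npz',im=im,d=d)
h=cv2.cvtColor(im,cv2.COLOR_BGR2HSV)
m=np.zeros(d.shape,bool);m[132:163,183:208]=1
y=(cv2.inRange(h,(22,150,80),(35,255,255))>0)&m
c=cloud('scene',y,d);print(np.median(c,0),c.min(0),c.max(0))
w=(cv2.inRange(h,(15,0,90),(45,110,255))>0)&m
c=cloud('scene',w,d);print(w.sum());
for z0 in np.arange(.23,.33,.01):
    k=(c[:,2]>z0)&(c[:,2]<z0+.01)
    if k.sum():print(round(z0,2),k.sum(),c[k].mean(0).round(4),np.ptp(c[k],0).round(3))
```

```text
expected crop top,bottom [[214.0, 201.0], [233.0, 279.0], [217.0, 212.0]]
[ 0.50182458 -0.30944641  0.32837207] [ 0.47309834 -0.3299547   0.30733446] [ 0.51591029 -0.29188869  0.37100128]
108
0.24 6 [ 0.5111 -0.3039  0.2477] [0.004 0.025 0.003]
0.25 19 [ 0.5112 -0.3065  0.254 ] [0.015 0.032 0.009]
0.26 17 [ 0.5101 -0.3044  0.2649] [0.01  0.036 0.009]
0.27 16 [ 0.5104 -0.3032  0.2747] [0.014 0.032 0.009]
0.28 19 [ 0.5109 -0.3014  0.285 ] [0.014 0.03  0.009]
0.29 13 [ 0.5123 -0.3045  0.295 ] [0.011 0.024 0.009]
0.3 14 [ 0.5123 -0.3044  0.3049] [0.011 0.028 0.008]
0.31 2 [ 0.5026 -0.2899  0.319 ] [0.003 0.    0.002]
```

The projected vertical has the same slant, so the jar is upright. Descending in two stages.

```bash
python3 -m handwheel '[0.3,0.01,-0.001,0.001,0,0,0, 0.3,0.025,-0.001,0.001,0,0,0, 0.3,0.045,-0.001,0.001,0,0,0, 0.3,0.065,-0.001,0.001,0,0,0, 0.3,0.085,-0.001,0.001,0,0,0, 0.3,0.105,-0.001,0.001,0,0,0, 0.3,0.125,-0.001,0.001,0,0,0, 0.3,0.14,-0.001,0.001,0,0,0, 0.3,0.15,-0.001,0.001,0,0,0, 0.3,0.15,-0.001,0.001,0,0,0, 0.3,0.15,-0.001,0.001,0,0,0, 0.3,0.15,-0.001,0.001,0,0,0]' 40
python3 - <<'E'
from h import *
plan((.496,-.311,.094),83)
for n,(x,y) in (('scene',(150,100)),):
    im,d=ctrl.get_image(n);cv2.imwrite(f'pics/e_{n}.png',cv2.resize(im[y:y+110,x:x+130],None,fx=5,fy=5))
E
```

```text
t: 7.95
tool_pos: [0.4961, -0.3122, 0.1492]
tool_rot: [0.095, 1.567, -0.097]
contact_force: [0.3, -0.3, -1.5]
opening: 0.0419
opt 0 [-0.01  0.08  0.05]
opt 180 [ 1.7999e+02  7.0000e-02 -1.2000e-01]
t 7.95 pos [ 0.4961 -0.3122  0.1492] q6 -2.14 SHIFT [ 0.0552  0.0013 -0.0004] TURN [-0.01  0.08  0.05] tool y yaw 82.99 toolx [ 0.0012 -0.001  -1.    ] open 0.04191734049155383 F [ 0.25 -0.33 -1.51]
```

View pics/e_scene.png

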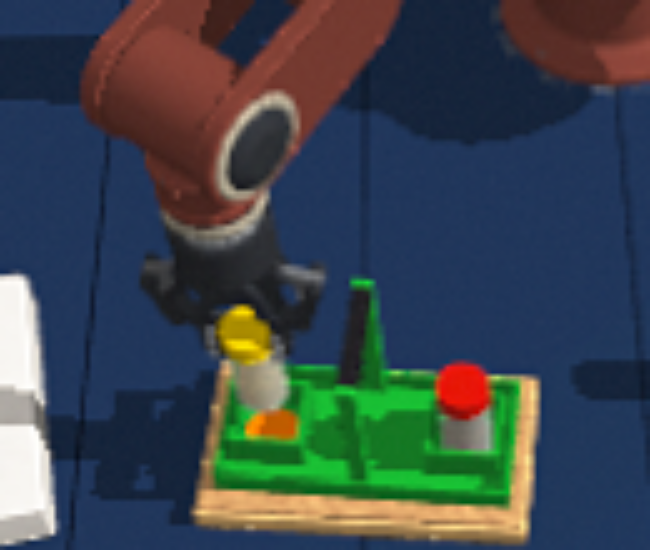

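The jar bottom at about (203,180) is coming down on the pad at (204,185), with clear space to the handle at (221,165). Continuing down.

```bash
python3 -m handwheel '[0.3,0.008,0.001,0,0,0,0, 0.3,0.016,0.001,0,0,0,0, 0.3,0.024,0.001,0,0,0,0, 0.3,0.032,0.001,0,0,0,0, 0.3,0.04,0.001,0,0,0,0, 0.3,0.045,0.001,0,0,0,0, 0.3,0.048,0.001,0,0,0,0, 0.3,0.05,0.001,0,0,0,0, 0.3,0.052,0.001,0,0,0,0, 0.3,0.053,0.001,0,0,0,0, 0.3,0.053,0.001,0,0,0,0, 0.3,0.053,0.001,0,0,0,0]' 40
python3 - <<'E'
from h import *
plan((.496,-.311,.092),83)
E
```

```text
t: 9.0
tool_pos: [0.496, -0.311, 0.0957]
tool_rot: [0.096, 1.568, -0.096]
contact_force: [0.4, 0.4, -1.3]
opening: 0.0418
opt 0 [-0.01  0.03  0.02]
opt 180 [ 1.7999e+02  3.0000e-02 -5.0000e-02]
t 9.0 pos [ 0.496  -0.311   0.0957] q6 -2.14 SHIFT [ 0.0037  0.     -0.    ] TURN [-0.01  0.03  0.02] tool y yaw 82.99 toolx [ 5.e-04 -4.e-04 -1.e+00] open 0.041760149673850354 F [ 0.4   0.41 -1.29]
```

No contact yet (force is only the jar's weight). Going down in 1 mm steps.

```bash
python3 -m handwheel '[0.3,0.001,0,0,0,0,0, 0.3,0.002,0,0,0,0,0, 0.3,0.002,0,0,0,0,0, 0.3,0.002,0,0,0,0,0]' 40
python3 -m handwheel '[0.3,0.001,0,0,0,0,0, 0.3,0.001,0,0,0,0,0, 0.3,0.001,0,0,0,0,0]' 40
```

```text
t: 9.33
tool_pos: [0.4957, -0.3108, 0.0933]
tool_rot: [0.096, 1.569, -0.096]
contact_force: [-0.2, 0.4, -1.5]
opening: 0.0421
t: 9.58
tool_pos: [0.4957, -0.3108, 0.0922]
tool_rot: [0.096, 1.569, -0.096]
contact_force: [-0.9, -0.4, -1.4]
opening: 0.0417
```

```bash
python3 -m handwheel '[0.3,0.001,0,0,0,0,0, 0.3,0.001,0,0,0,0,0, 0.3,0.001,0,0,0,0,0]' 40
```

```text
t: 9.83
tool_pos: [0.4962, -0.311, 0.092]
tool_rot: [0.096, 1.568, -0.096]
contact_force: [-0.8, 1.7, 4.0]
opening: 0.0419
```

Contact (+4 N). Releasing to a partial opening, away from the handle.

```bash
python3 -m handwheel '[0.55,0,0,0,0,0,0, 0.6,0,0,0,0,0,0, 0.68,0,0,0,0,0,0, 0.72,0,0,0,0,0,0, 0.72,0,0,0,0,0,0, 0.72,0,0,0,0,0,0]' 40
python3 - <<'E'
from h import *
plan((.496,-.311,.092),83)
for n,(x,y) in (('scene',(150,100)),):
    im,d=ctrl.get_image(n);cv2.imwrite(f'pics/f_{n}.png',cv2.resize(im[y:y+110,x:x+130],None,fx=5,fy=5))
E
```

```text
t: 10.33
tool_pos: [0.4958, -0.3109, 0.0912]
tool_rot: [0.096, 1.569, -0.096]
contact_force: [-0.4, 1.0, -0.4]
opening: 0.0612
opt 0 [-0.01 -0.01 -0.  ]
opt 180 [ 1.7999e+02 -0.0000e+00  1.0000e-02]
t 10.3333 pos [ 0.4958 -0.3109  0.0912] q6 -2.14 SHIFT [-0.0008 -0.0001  0.0003] TURN [-0.01 -0.01 -0.  ] tool y yaw 82.99 toolx [-1.e-04  0.e+00 -1.e+00] open 0.06120142613987066 F [-0.4   1.03 -0.44]
```

View pics/f_scene.png

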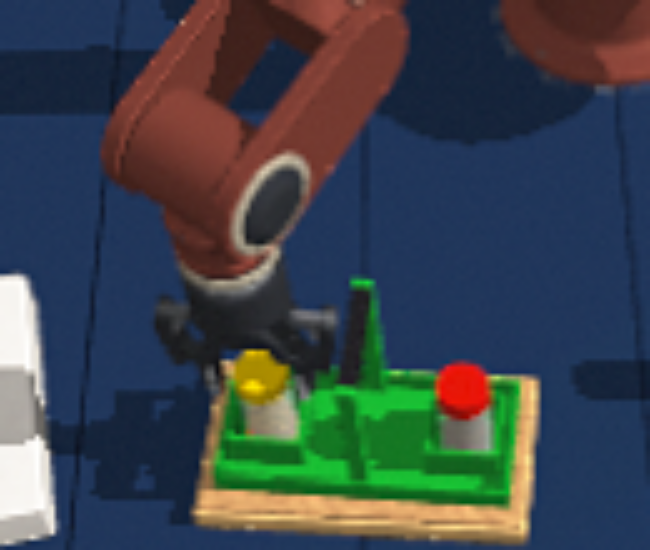

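The jar stands in its pocket, cap at (202,175), fingers clear on both sides. Retreating straight up.

```bash
python3 -m handwheel '[0.72,-0.005,0,0,0,0,0, 0.72,-0.012,0,0,0,0,0, 0.72,-0.025,0,0,0,0,0, 0.72,-0.045,0,0,0,0,0, 0.72,-0.07,0,0,0,0,0, 0.72,-0.095,0,0,0,0,0, 0.72,-0.12,0,0,0,0,0, 0.72,-0.145,0,0,0,0,0, 0.72,-0.165,0,0,0,0,0, 0.72,-0.18,0,0,0,0,0, 0.72,-0.18,0,0,0,0,0, 0.72,-0.18,0,0,0,0,0]' 40
python3 - <<'E'
from meas import *
plan((.5057,-.232,.27),83)
im,d=ctrl.get_image('scene');cv2.imwrite('pics/g_scene.png',cv2.resize(im[100:210,150:280],None,fx=5,fy=5))
h=cv2.cvtColor(im,cv2.COLOR_BGR2HSV)
m=comp(cv2.inRange(h,(22,150,80),(35,255,255)),(185,160,225,200))
c=cloud('scene',m,d);zt=np.percentile(c[:,2],90);t=c[c[:,2]>zt-.008];print('yellow',zt,(t.min(0)+t.max(0))/2,np.ptp(t,0))
im,d=ctrl.get_image('top');cv2.imwrite('pics/g_top.png',cv2.resize(im[170:280,260:390],None,fx=5,fy=5))
r=np.zeros(d.shape,bool);r[145:205,185:262]=1
E
```

```text
t: 11.38
tool_pos: [0.4963, -0.3113, 0.2735]
tool_rot: [0.094, 1.566, -0.098]
contact_force: [-0.5, 0.1, -0.2]
opening: 0.0612
opt 0 [-0.01  0.18  0.11]
opt 180 [179.99   0.18  -0.28]
t 11.3833 pos [ 0.4963 -0.3113  0.2735] q6 -2.14 SHIFT [ 0.0033  0.0798 -0.0004] TURN [-0.01  0.18  0.11] tool y yaw 82.99 toolx [ 0.0028 -0.0023 -1.    ] open 0.061217180343710514 F [-0.49  0.12 -0.19]
yellow 0.12490573966590149 [ 0.49816768 -0.30842183  0.12258033] [0.04072981 0.03582897 0.0108706 ]
```

View pics/g_scene.png

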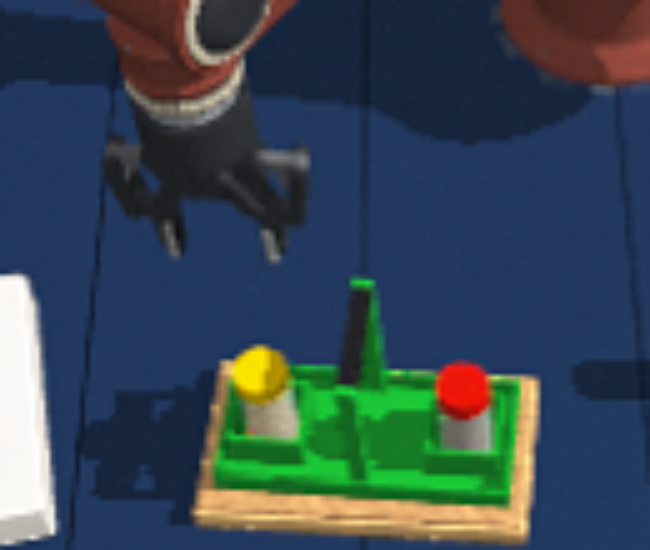

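View pics/g_top.png

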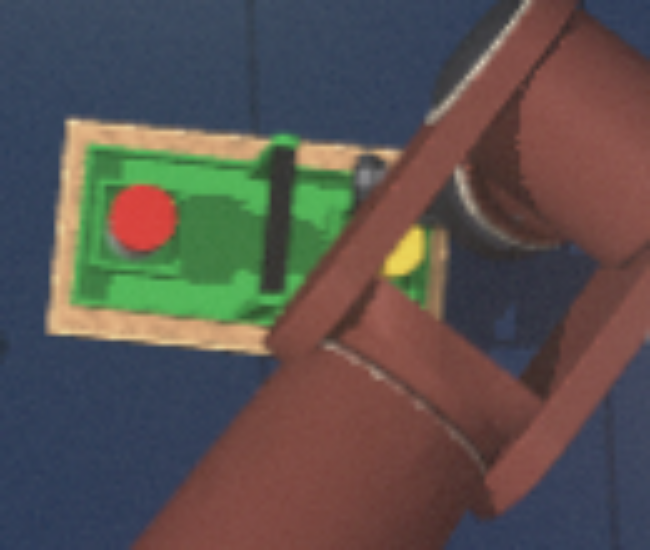

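The yellow cap's top is at z≈0.123, exactly what a jar standing on the pad gives. In the scene view it is at (202,175), and the caddy has not moved. Moving over the handle now.

```bash
python3 -m handwheel '[0.72,0,0.01,0,0,0,0, 0.72,0,0.025,0,0,0,0, 0.72,0,0.04,0,0,0,0, 0.72,0,0.055,0,0,0,0, 0.72,0,0.07,0,0,0,0, 0.72,0,0.08,0,0,0,0, 0.72,0,0.08,0,0,0,0, 0.72,0,0.08,0,0,0,0, 0.72,0,0.08,0,0,0,0]' 80
python3 - <<'E'
from h import *
plan((.5055,-.2318,.151),83)
im,d=ctrl.get_image('scene');cv2.imwrite('pics/i_scene.png',cv2.resize(im[90:210,150:280],None,fx=5,fy=5))
E
```

```text
t: 12.23
tool_pos: [0.5056, -0.2316, 0.2714]
tool_rot: [0.096, 1.569, -0.096]
contact_force: [0.1, -0.2, 0.1]
opening: 0.0615
opt 0 [0.   0.01 0.03]
opt 180 [-1.8e+02 -5.0e-02  1.0e-02]
t 12.2333 pos [ 0.5056 -0.2316  0.2714] q6 -2.01 SHIFT [ 1.204e-01 -2.000e-04 -1.000e-04] TURN [0.   0.01 0.03] tool y yaw 83.0 toolx [ 1.e-04 -6.e-04 -1.e+00] open 0.061489227235675084 F [ 0.15 -0.2   0.08]
```

View pics/i_scene.png

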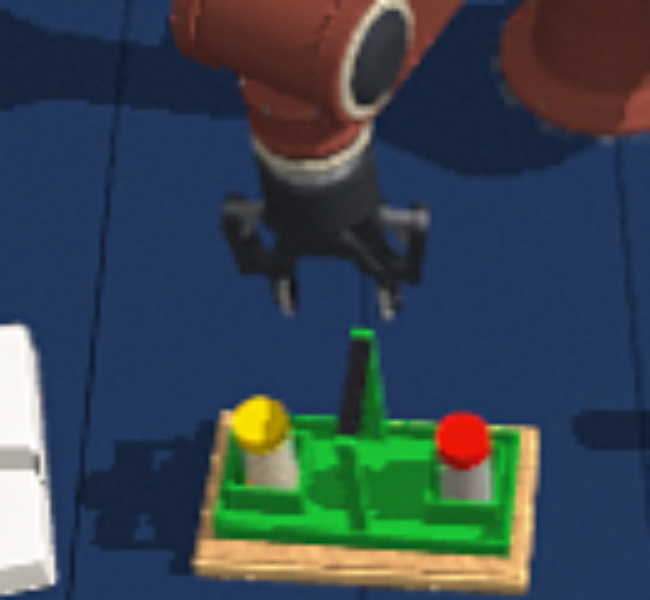

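The open fingertips, about (207,152) and (228,153), are over the bar top near (222,160). Descending 120 mm.

```bash
python3 -m handwheel '[0.72,0.012,0,0,0,0,0, 0.72,0.025,0,0,0,0,0, 0.72,0.038,0,0,0,0,0, 0.72,0.05,0,0,0,0,0, 0.72,0.062,0,0,0,0,0, 0.72,0.075,0,0,0,0,0, 0.72,0.088,0,0,0,0,0, 0.72,0.1,0,0,0,0,0, 0.72,0.112,0,0,0,0,0, 0.72,0.12,0,0,0,0,0, 0.72,0.12,0,0,0,0,0, 0.72,0.12,0,0,0,0,0]' 80
python3 - <<'E'
from h import *
plan((.5055,-.2318,.151),83)
im,d=ctrl.get_image('scene');cv2.imwrite('pics/j_scene.png',cv2.resize(im[90:210,150:280],None,fx=5,fy=5))
E
```

```text
t: 13.28
tool_pos: [0.5054, -0.2313, 0.1508]
tool_rot: [0.096, 1.569, -0.096]
contact_force: [0.2, -0.7, -0.6]
opening: 0.0615
opt 0 [-0.   -0.04 -0.02]
opt 180 [ 1.8e+02 -3.0e-02  7.0e-02]
t 13.2833 pos [ 0.5054 -0.2313  0.1508] q6 -2.01 SHIFT [-0.0002 -0.0004  0.0001] TURN [-0.   -0.04 -0.02] tool y yaw 83.0 toolx [-7.e-04  4.e-04 -1.e+00] open 0.06152652559433563 F [ 0.18 -0.75 -0.57]
```

View pics/j_scene.png

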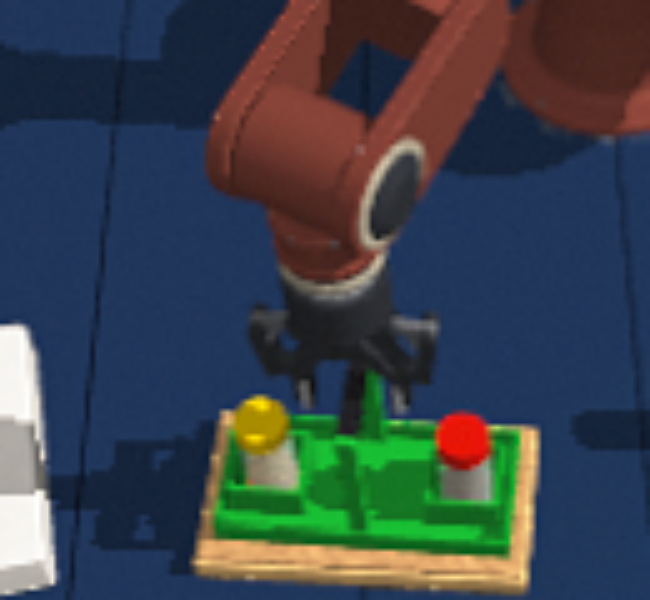

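The fingertips at (211,167) and (230,169) straddle the bar at (221,168), clear of both caps. Closing slowly.

```bash
python3 -m handwheel '[0.5,0,0,0,0,0,0, 0.4,0,0,0,0,0,0, 0.3,0,0,0,0,0,0, 0.22,0,0,0,0,0,0, 0.15,0,0,0,0,0,0, 0.08,0,0,0,0,0,0, 0,0,0,0,0,0,0, 0,0,0,0,0,0,0, 0,0,0,0,0,0,0, 0,0,0,0,0,0,0]' 80
```

```text
t: 14.17
tool_pos: [0.5058, -0.2314, 0.152]
tool_rot: [0.096, 1.568, -0.096]
contact_force: [-2.0, 2.5, 6.4]
opening: 0.0128
```

The bar is gripped at about 13 mm. Lifting gently.

```bash
python3 -m handwheel '[0,-0.003,0,0,0,0,0, 0,-0.006,0,0,0,0,0, 0,-0.01,0,0,0,0,0, 0,-0.015,0,0,0,0,0, 0,-0.02,0,0,0,0,0, 0,-0.025,0,0,0,0,0, 0,-0.03,0,0,0,0,0, 0,-0.03,0,0,0,0,0, 0,-0.03,0,0,0,0,0]' 80
python3 - <<'E'
from h import *
plan((.5055,-.2318,.271),83)
im,d=ctrl.get_image('scene');cv2.imwrite('pics/k_scene.png',cv2.resize(im[90:210,150:280],None,fx=5,fy=5))
E
```

```text
t: 14.92
tool_pos: [0.5059, -0.2317, 0.182]
tool_rot: [0.096, 1.568, -0.097]
contact_force: [0.3, 0.1, -6.8]
opening: 0.0129
opt 0 [-0.01  0.07  0.03]
opt 180 [ 1.7999e+02  5.0000e-02 -1.0000e-01]
t 14.9167 pos [ 0.5059 -0.2317  0.182 ] q6 -2.01 SHIFT [-0.089  -0.0002 -0.0003] TURN [-0.01  0.07  0.03] tool y yaw 82.99 toolx [ 1.1e-03 -7.0e-04 -1.0e+00] open 0.012860987271967533 F [ 0.31  0.14 -6.8 ]
```

View pics/k_scene.png

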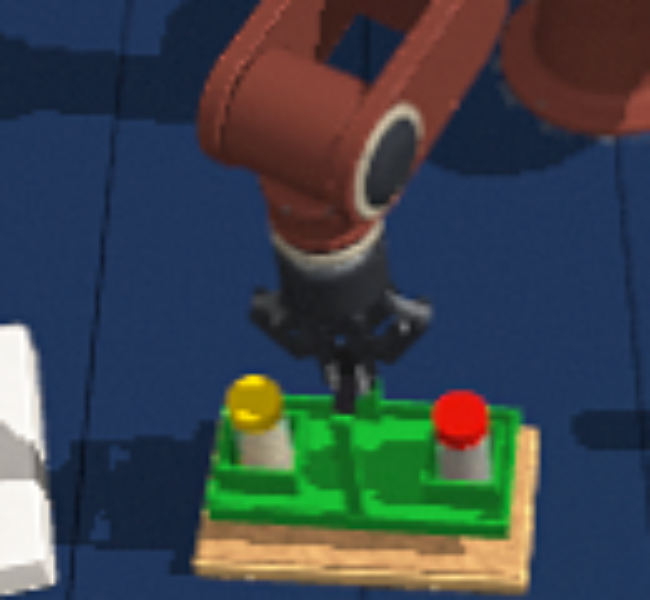

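The caddy is level and off the stand. The load of 6.8 N matches caddy plus two jars (about 640 g), and both jars are in place at (201,171) and (242,174). Lifting another 90 mm.

```bash
python3 -m handwheel '[0,-0.005,0,0,0,0,0, 0,-0.013,0,0,0,0,0, 0,-0.023,0,0,0,0,0, 0,-0.033,0,0,0,0,0, 0,-0.043,0,0,0,0,0, 0,-0.053,0,0,0,0,0, 0,-0.063,0,0,0,0,0, 0,-0.073,0,0,0,0,0, 0,-0.082,0,0,0,0,0, 0,-0.088,0,0,0,0,0, 0,-0.09,0,0,0,0,0, 0,-0.09,0,0,0,0,0]' 80
python3 -m handwheel '[0,0,0,0,0,0,0, 0,0,0,0,0,0,0, 0,0,0,0,0,0,0, 0,0,0,0,0,0,0, 0,0,0,0,0,0,0, 0,0,0,0,0,0,0, 0,0,0,0,0,0,0, 0,0,0,0,0,0,0, 0,0,0,0,0,0,0, 0,0,0,0,0,0,0, 0,0,0,0,0,0,0, 0,0,0,0,0,0,0]' 80
python3 -m handwheel '[0,0,0,0,0,0,0, 0,0,0,0,0,0,0, 0,0,0,0,0,0,0, 0,0,0,0,0,0,0, 0,0,0,0,0,0,0, 0,0,0,0,0,0,0, 0,0,0,0,0,0,0, 0,0,0,0,0,0,0, 0,0,0,0,0,0,0, 0,0,0,0,0,0,0, 0,0,0,0,0,0,0, 0,0,0,0,0,0,0]' 80
python3 - <<'E'
from meas import *
plan((.5055,-.2318,.271),83)
im,d=ctrl.get_image('scene');cv2.imwrite('pics/l_scene.png',cv2.resize(im[60:210,140:330],None,fx=4,fy=4))
h=cv2.cvtColor(im,cv2.COLOR_BGR2HSV)
roi=(175,120,270,200)
for k,a,b in(('yellow',(22,150,80),(35,255,255)),('red',(0,180,100),(4,255,255))):
    c=cloud('scene',comp(cv2.inRange(h,a,b),roi),d);zt=np.percentile(c[:,2],90);t=c[c[:,2]>zt-.008];print(k,zt.round(4),((t.min(0)+t.max(0))/2).round(4))
c=cloud('scene',comp(cv2.inRange(h,(45,150,50),(75,255,255)),roi),d)
k=(c[:,2]>.13)&(c[:,2]<.18);c=c[k];A=c[c[:,2]<np.percentile(c[:,2],99)]
# rim tops at both ends along caddy x
u=np.array([np.cos(np.radians(83)),np.sin(np.radians(83))]);s=(c[:,:2]-[.5055,-.2318])@u
for lo,hi in((-.125,-.1),(.1,.125)):
    e=c[(s>lo)&(s<hi)];print('end',lo,len(e),'z pct',np.percentile(e[:,2],[10,50,90]).round(4))
print('s range',s.min(),s.max(),'zmin',np.percentile(c[:,2],2))
E
```

```text
t: 15.97
tool_pos: [0.5058, -0.2316, 0.2721]
tool_rot: [0.096, 1.568, -0.097]
contact_force: [-0.5, 0.2, -6.5]
opening: 0.013
t: 16.97
tool_pos: [0.5056, -0.2315, 0.2713]
tool_rot: [0.096, 1.569, -0.096]
contact_force: [-0.3, -0.4, -7.2]
opening: 0.0128
t: 17.97
tool_pos: [0.5055, -0.2314, 0.2713]
tool_rot: [0.096, 1.569, -0.096]
contact_force: [-0.1, 0.1, -6.7]
opening: 0.0128
opt 0 [-0.01 -0.   -0.  ]
opt 180 [179.99  -0.     0.  ]
t 17.9667 pos [ 0.5055 -0.2314  0.2713] q6 -2.01 SHIFT [ 0.0003 -0.0004 -0.    ] TURN [-0.01 -0.   -0.  ] tool y yaw 82.99 toolx [-0.  0. -1.] open 0.012782384861373095 F [-0.11  0.07 -6.66]
yellow 0.2448 [ 0.4953 -0.3067  0.2426]
red 0.2407 [ 0.5178 -0.1495  0.2386]
end -0.125 73 z pct [0.149  0.1623 0.1694]
end 0.1 128 z pct [0.1468 0.1613 0.172 ]
s range -0.11800143563880532 0.12017196802473946 zmin 0.14386081060474298
```

View pics/l_scene.png

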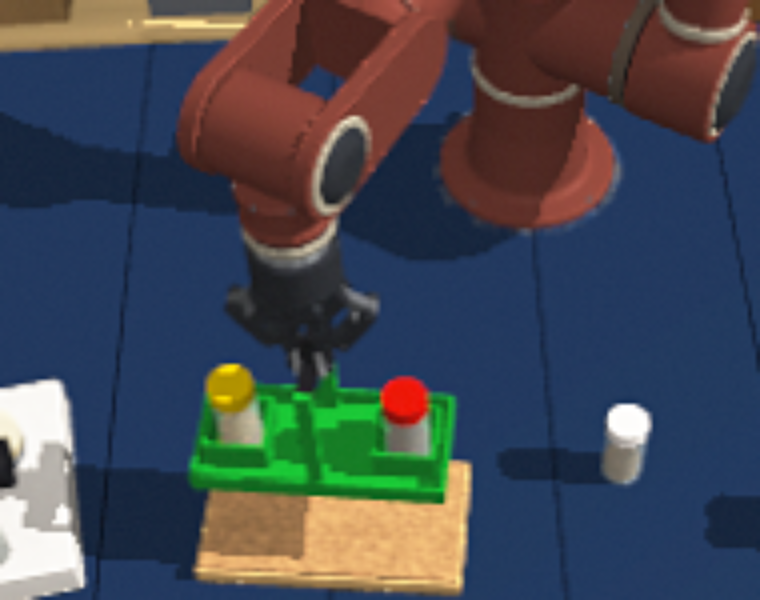

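The caddy hangs level about 12 cm above the stand, with yellow at (198,157) and red at (241,160) in their pockets. The hold has lasted over 2 s, so I'm handing in.

```bash
python3 -m handwheel '[0,0,0,0,0,0,0, 0,0,0,0,0,0,0, 0,0,0,0,0,0,0, 0,0,0,0,0,0,0, 0,0,0,0,0,0,0, 0,0,0,0,0,0,0]' 80; python3 -c "
from station import ctrl
print(ctrl.finish_job())"
```

```text
t: 18.52
tool_pos: [0.5056, -0.2315, 0.2713]
tool_rot: [0.096, 1.569, -0.096]
contact_force: [0.5, 1.0, -6.8]
opening: 0.0125
the job is handed in; nothing more can be done
None
```

I lowered the yellow-capped jar onto the orange pad, let go of it, then lifted the caddy by the middle of its handle. I handed the job in at t = 18.5 s, still holding it up after about 2.5 s of still hold; `finish_job` gives no verdict.

- **Jar placing:** it touched down at about 4 N. After release its cap top measured z ≈ 0.123 m, which is what a jar standing on the pad should give.
- **Lift:** the tool rose 120 mm, which puts the underside about 12 cm above the stand. The tool held within about 1 mm.
- **Load:** 6.7–7.2 N, which fits the caddy plus both jars (nominally 640 g).
- **Level:** the caddy's two ends were within about 1–3 mm of each other in height. The yellow cap measured 4 mm above the red one, which is the pad's thickness.
- **Disagreements:** the bar read 12.5–13 mm between the fingers, against the stated 14 mm. The yellow cap read up to 4 mm off the pad's measured centre in the last scene view; the limit is 20 mm.
- **Not re-measured:** the other jars, bottle, tweezers, lens and dish. I moved over or well clear of them, and the white jar looked unmoved in the last picture.

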